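Close the pressure canner

TASK

Tighten down the lid of the pressure canner by its four wing nuts, crosswise: after each nut go to the one across the lid, then to the other pair. First bring all four down lightly snug (about 0.15 N m of turning torque), and only then go round crosswise again and tighten each to about 0.45 N m by feel, so that the gasket is squeezed evenly and never crushed. Do not push on the lid or its gauge, leave the other goods where they stand, and let go of the canner at the end.

Things in the scene. Friction and masses are not known exactly. Their poses are not given: they have to be found in the camera images.
- canner: cast aluminium pressure canner, 226 mm across the rim, firm on the counter (it does not shift). Origin: centre of its underside; z up. Black side handles along its own y axis, 118 mm up, out to 146 mm. Swing bolts stand in slots of the lid's lugs.
- lid: the canner's lid, lying on its gasket. Origin: centre of its underside, 163 mm above the counter; z up. Wing nuts a, b, c, d stand over 42 mm wide lugs (top face about 19 mm above the origin, uneven by 0.9 mm either way) at 45, 135, 225, 315 degrees counter-clockwise from its own x axis, 122 mm from the centre. Handle, gauge and vent, within 60 mm of the centre, rise to 53 mm above the origin.
- nut_a: wing nut a, across from c. All four are alike: black plastic, two flat wings together 70 mm long, 12 mm thick, 26 mm tall. Origin: on the vertical turning axis, at half the wings' height, about 211 mm above the counter; own x axis along the wings, z up. A 28 mm wide hub and a 36 mm washer reach down to the foot, 28 mm below the origin. Fingers find room all round down to 22 mm below the origin.
- nut_b: wing nut b, across from d; same shape and origin as nut a. All four: clockwise from above tightens, sinking 6 mm per whole turn; a nut stays where it is left. Each starts clear of its lug by an amount that cannot be read from its pose: its foot comes to bear after 0 to 2.1 rad, differing from nut to nut.
- nut_c: wing nut c, across from a; same shape and origin as nut a. All four: running free a nut drags with about 0.04 N m; once its foot bears on the lug the clamping force climbs by about 24 N and the torque by about 0.27 N m per radian: 0.04 N m plus about 0.0115 N m for each newton of clamping force (10 percent more or less with friction).
- nut_d: wing nut d, across from b; same shape and origin as nut a. All four can be turned by gripping the wings (their 12 mm) or by pushing sideways on a wing with shut fingers: torque is the push square to the wing times its distance from the axis (18 N at 25 mm for 0.45 N m); rubbing along the wing adds force but no torque. Tightening one nut changes the others by a few newtons at most.
- soda_bottle: green glass bottle, 58 mm wide, 215 mm tall. A bystander, standing loose on the counter. Origin: centre of its underside.
- mug: white mug, 80 mm wide, 92 mm tall. A bystander, standing loose on the counter. Origin: centre of its underside.
- mason_jar: glass preserving jar with a brass lid, 82 mm wide, 135 mm tall. A bystander, standing loose on the counter. Origin: centre of its underside.
- sugar_bowl: amber glass bowl, 110 mm wide, 50 mm tall. A bystander, standing loose on the counter. Origin: centre of its underside.
- weight: the canner's steel pressure weight, 38 mm wide, 36 mm tall. A bystander, standing loose on the counter. Origin: centre of its underside.
- screw_band: brass jar band, 86 mm wide, 14 mm tall. A bystander, standing loose on the counter. Origin: centre of its underside.

How it is judged:
By the outcome, as a careful person would: the job done as asked, in the order asked, and still so for the second after the job is handed in, with the robot touching nothing.
It also fails if it takes over 72 s, if anything falls off the work surface, if the arm or the gripper's body presses on something with over 40 N, if the wrist force passes 120 N, or if a joint passes its speed limit or range.

ROBOT

A 7-joint arm with a two-finger parallel gripper is mounted at the origin on the work surface. World frame = base frame: x ahead of the robot, y to its left, z up, the work surface at z = 0. Lengths are in m, angles in rad, forces in N, time in s.
With the tool pointing down it reaches from about 0.35 to 0.9 m from the base axis. Payload 7.2 kg.
Tool frame: the origin (TCP) lies midway between the tips of the shut fingers; the grasp point (between the pads) lies grasp_offset behind it (grasp_offset is the distance from the TCP to the grasp point, in m); z points along the fingers, y is the line along which they close (so a half turn about z gives the same grasp; the last joint's range is limited). The gripper opens to 88 mm and grips with 3 to 60 N. Pads are 20 mm wide; open, the fingers measure 115 mm over their backs; the gripper's body (75 mm by 178 mm) begins 61 mm behind the grasp point.
Start: joints at [1.213, 0.411, -0.013, 1.596, 0.006, 1.134, -0.082], TCP at [0.179, -0.599, 0.223] pointing down, gripper open.
Joint ranges: [-2.95, 2.95], [-0.29, 1.99], [-1.47, 1.44], [0.14, 2.54], [-1.03, 4.17], [0.13, 1.85], [-2.86, 2.86]. Speed limits (rad/s): [2.39, 2.39, 3.01, 3.01, 3.14, 3.14, 3.14].

INTERFACE

Orientations are given as a rotation vector (axis times angle).
In Python, from cell import get_state, snapshot, hand_in, outline_of, grasp_offset gives the robot as it stands.
- The arm moves only by the shell command python3 -m inch 'ROWS'. ROWS is JSON, a list of rows, each a list of 7 numbers: the turn, a rotation vector about the tool's x, y, z in rad, then the shift along the tool's x, y, z in m, then the finger opening in m, from 0 to 0.0878. In form: [[wx, wy, wz, dx, dy, dz, claw], ...]. A call has 1 to 10 rows; each row is the pose to reach, as a shift and turn from the pose commanded when the call began, along the tool's axes at that moment; what a row does not reach only later rows make up. A row lasts 1/12 s, in which the tool goes at most 41.7 mm and 7.16 degrees, less where a joint would pass 70% of its speed; a pose out of reach is approached as far as the arm can. A call with a gripper value outside its range is refused whole. The fingers move at their own pace and stop on an object; the grip force is fixed at half the most. Time passes only in rows, so rows that repeat a pose let the fingers close. It gives the time, the measured TCP pose, the force, the opening and the grip force at its end, in the units of the state.
- get_state(): the state, without advancing time (a new reading comes with each control period).
- snapshot(name): name is "scene" or "top" or "wrist"; returns a dict with "frame" (384x512x3 uint8, blue, green, red), "K" (3x3 intrinsics, pixels), "rvec" (rotation vector, rad) and "tvec" (3), from world to camera coordinates, as OpenCV has them. Camera axes: x right, y down, z forward; pixel columns grow to the right and rows downward; lengths in m; the calibration is good to about 2 mm. The wrist camera is an equidistant fisheye: a pixel r from the principal point sees the ray r / f radians off the axis. A picture is of the moment at which its call begins. There is no depth.
- hand_in(): hands the job in; it is judged then, once.
Trained networks look in the newest picture that a camera, given by its name, has taken for a name from the list of things; names that differ only in an ending like _2 or _b are one class to them, and where a whole thing is asked for, a point or a joint stands for the part that bears it (a point fixed in the world has none). Each returns a list of dicts, best first, with "score" (0 to 1); they miss things now and then, are a little off and sometimes report something else, mostly with a low value. They report only what shows in the picture. A call takes as long as a camera call.
- outline_of(target, camera): "region" (384x512 bool, what is visible of it) and "extent" ([left, top, right, bottom] in pixels, round what is visible of it).
The state is a dict: "clock": time; "q": joint angles; "joint_vel": joint speeds; "joint_efforts": joint torques, N m; "ee_pos": TCP position; "eef_rot": TCP orientation; "ft_force": force on the tool from outside, world axes, zero at the start; "ft_torque": the same for the moment, N m; "width": finger opening in m; "grip_force": force on a finger pad.
Only numpy, scipy, OpenCV 4.12 (cv2) and the standard library are available. Lean on these libraries where they do the work, as an engineer would, in place of code of your own. Each camera call takes 0.05 s, during which the arm holds its last target. There are 200 camera calls.

## Working session

There is one attempt and no reset: what is moved stays moved. The work goes in short steps, Python scripts to look and compute and a shell command to move; the robot and the scene stay as the last step left them, time stands still between calls to the robot, and variables do not carry over. Pictures are saved under pics/ and viewed, at most 10 in all, crops included, and the job is handed in when it is done.

```bash
ls; mkdir -p pics; python3 - <<'E'
from cell import *
import cell, cv2, numpy as np
s=get_state(); print({k:np.round(v,3).tolist() for k,v in s.items()}); print(grasp_offset)
for n in ("scene","top"):
    p=snapshot(n); cv2.imwrite(f"pics/{n}0.png",p["frame"]); print(n,p["K"],p["rvec"],p["tvec"])
    for t in ("nut_a","lid","canner"):
        for d in outline_of(t,n): 
            ys,xs=np.nonzero(d["region"]); print(t,round(d["score"],2),d["extent"],xs.mean().round(1),ys.mean().round(1),len(xs))
E
```

```text
pics
{'clock': 0.0, 'q': [1.213, 0.412, -0.013, 1.597, 0.006, 1.134, -0.082], 'joint_vel': [-0.001, -0.002, -0.001, 0.001, 0.001, 0.0, -0.0], 'joint_efforts': [0.001, -58.796, 0.642, -29.107, -0.054, 0.019, 0.0], 'ee_pos': [0.178, -0.598, 0.222], 'eef_rot': [-3.107, -0.453, 0.001], 'ft_force': [0.916, -0.048, 0.312], 'ft_torque': [-0.046, 0.034, -0.02], 'grip_force': 0.0, 'width': 0.088}
0.0187
scene [[415.95079211   0.         252.51433159]
 [  0.         415.95079211 189.86536536]
 [  0.           0.           1.        ]] [ 2.25439884 -0.97041426  0.37473021] [-0.38653304  0.44647051  0.77278865]
nut_a 0.91 [280.8, 158.3, 304.4, 182.4] 291.3 168.9 366
nut_a 0.72 [167.6, 166.7, 197.7, 192.3] 183.0 178.0 421
nut_a 0.66 [227.7, 205.9, 259.2, 228.6] 244.0 216.2 432
nut_a 0.62 [223.7, 122.5, 242.1, 151.5] 232.2 136.8 223
lid 0.93 [178.7, 148.0, 298.5, 232.9] 238.0 184.6 5478
canner 0.74 [276.4, 153.5, 304.0, 181.3] 291.5 168.7 370
canner 0.68 [168.4, 123.6, 304.4, 259.2] 239.7 197.5 10608
top [[396.10834092   0.         258.17950209]
 [  0.         396.10834092 198.99463207]
 [  0.           0.           1.        ]] [ 2.13596833 -2.13472907  0.11462051] [0.07728275 0.60403757 1.01694064]
nut_a 0.86 [206.4, 157.1, 237.1, 174.4] 221.2 166.9 325
nut_a 0.86 [290.0, 226.9, 321.0, 244.8] 303.8 233.4 276
nut_a 0.84 [214.0, 231.9, 242.3, 248.7] 228.7 240.4 230
nut_a 0.64 [214.0, 157.3, 310.8, 254.7] 262.2 201.8 6969
nut_a 0.5 [280.3, 152.6, 314.7, 168.6] 294.8 158.8 281
nut_a 0.27 [199.9, 234.8, 212.2, 245.8] 205.5 239.3 150
lid 0.7 [209.8, 155.3, 308.7, 252.3] 261.9 201.3 7106
canner 0.97 [202.8, 151.8, 323.5, 256.1] 262.2 201.4 8994
canner 0.72 [212.1, 154.0, 312.4, 253.0] 262.1 202.0 7097
canner 0.4 [147.9, 209.6, 188.4, 246.0] 169.5 226.3 1052
canner 0.28 [202.9, 160.8, 236.5, 176.0] 220.6 166.4 281
```

```bash
python3 - <<'E'
import cv2,numpy as np
a=cv2.imread("pics/top0.png")[100:300,130:400]; b=cv2.imread("pics/scene0.png")[90:290,130:400]
cv2.imwrite("pics/v1.png",np.vstack([cv2.resize(x,None,fx=2.0 if i else 2.0,fy=1.5,interpolation=2) for i,x in enumerate((a,b))])[:600])
E
```

```text
(no output)
```

View pics/v1.png

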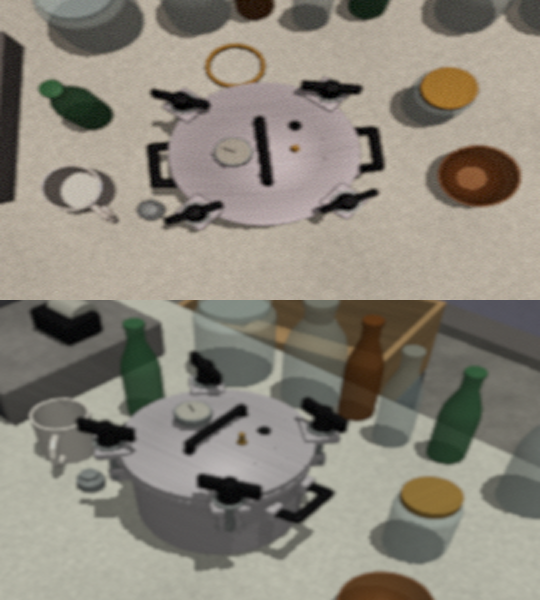

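View pics/top0.png

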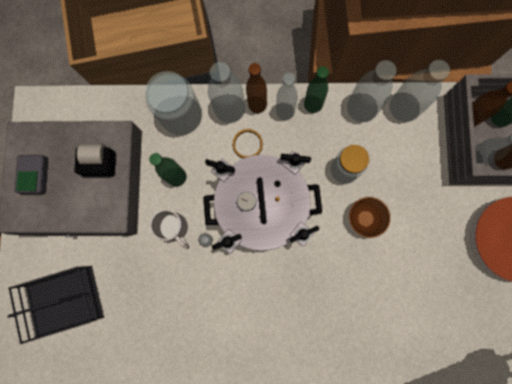

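The top view shows the canner at about (262,202), with wing nuts near (220,167), (295,159), (304,234) and (228,241). The soda bottle is at (172,172), the mug at (170,228) and the weight at (205,240). Next I'll compute positions.

```bash
cat > h.py <<'E'
import numpy as np, cv2
from cell import *
from scipy.spatial.transform import Rotation as R
def ray(p,uv):
    K=p["K"];M=R.from_rotvec(np.ravel(p["rvec"])).as_matrix();t=np.ravel(p["tvec"])
    d=np.array([(uv[0]-K[0,2])/K[0,0],(uv[1]-K[1,2])/K[1,1],1.]); return -M.T@t, M.T@d
def onz(p,uv,z):
    o,d=ray(p,uv); return (o+d*(z-o[2])/d[2])[:2]
def proj(p,X):
    return cv2.projectPoints(np.atleast_2d(X).astype(float),np.ravel(p["rvec"]),np.ravel(p["tvec"]),p["K"],None)[0][:,0]
E
python3 - <<'E'
from h import *
S={n:snapshot(n) for n in("top","scene")}
N={}
for n in S:
    for d in outline_of("nut_a",n):
        ys,xs=np.nonzero(d["region"])
        if len(xs)>600 or d["score"]<.4: continue
        f=S[n]["frame"].max(2); m=d["region"]; mm=m&(f<70)
        yy,xx=np.nonzero(mm); e=d["extent"]
        P=np.array([onz(S[n],(x,y),.222) for x,y in zip(xx,yy)])
        c=onz(S[n],((e[0]+e[2])/2,(e[1]+e[3])/2),.211)
        ev,V=np.linalg.eigh(np.cov(P.T)); v=V[:,1]
        print(n,round(d["score"],2),len(xx),"ext",c.round(4),"mean",P.mean(0).round(4),"yaw",np.round(np.arctan2(v[1],v[0])%np.pi,3),"len",np.ptp(P@v).round(3))
for t in ("soda_bottle","mug","mason_jar","weight"):
    for d in outline_of(t,"top")[:1]:
        e=d["extent"]; print(t,d["score"],onz(S["top"],((e[0]+e[2])/2,(e[1]+e[3])/2),.05).round(3))
E
```

```text
top 0.73 197 ext [0.4834 0.1368] mean [0.4847 0.1411] yaw 1.976 len 0.065
top 0.72 217 ext [0.6521 0.1614] mean [0.6526 0.1582] yaw 1.233 len 0.068
top 0.58 239 ext [ 0.6678 -0.0163] mean [ 0.6696 -0.0103] yaw 1.457 len 0.066
top 0.55 186 ext [ 0.4981 -0.0333] mean [ 0.5019 -0.0263] yaw 1.997 len 0.067
  avg = a.mean(axis, **keepdims_kw)
  ret = um.true_divide(
<stdin>:12: RuntimeWarning: Degrees of freedom <= 0 for slice
  c *= np.true_divide(1, fact)
  c *= np.true_divide(1, fact)
Traceback (most recent call last):
ValueError: not enough values to unpack (expected 2, got 0)

During handling of the above exception, another exception occurred:

Traceback (most recent call last):
numpy.linalg.LinAlgError: 0-dimensional array given. Array must be at least two-dimensional
```

```bash
cat >> h.py <<'E'
def nutmask(p,c,yaw,z=.211):
    a=np.array([[x,y,w] for x in(-.035,.035) for y in(-.006,.006) for w in(-.013,.013)])
    t=np.linspace(0,2*np.pi,16,endpoint=False)
    h=np.array([[.014*np.cos(u),.014*np.sin(u),w] for u in t for w in(-.02,.013)])
    m=np.zeros((384*4,512*4),np.uint8)
    for P in(a,h):
        q=R.from_euler('z',yaw).apply(P)+[c[0],c[1],z]
        hull=cv2.convexHull(((proj(p,q)+.5)*4*16).astype(np.int32)); cv2.fillConvexPoly(m,hull,255,shift=4)
    return cv2.resize(m,(512,384),interpolation=cv2.INTER_AREA)/255.
E
cat > fit.py <<'E'
from h import *
from scipy.optimize import minimize
S={n:snapshot(n) for n in("top","scene")}
C=np.array([[.4847,.139],[.6526,.159],[.669,-.012],[.501,-.029]]); Y=[1.976,1.233,1.457,1.997]
c0=C.mean(0); v=C-c0; y0=np.arctan2(v[0,1],v[0,0])
def cen(x): return [x[:2]+.122*np.array([np.cos(x[2]-k*np.pi/2),np.sin(x[2]-k*np.pi/2)]) for k in range(4)]
D={}
for n in S:
    g=S[n]["frame"].max(2).astype(float); D[n]=np.clip((85-g)/40,0,1)
def cost(x,vis=0):
    t=0
    for n in S:
        for c,y in zip(cen(x),x[3:]):
            m=nutmask(S[n],c,y); u=proj(S[n],[c[0],c[1],.211])[0].astype(int)
            s=np.s_[u[1]-22:u[1]+22,u[0]-24:u[0]+24]
            t+=((cv2.GaussianBlur(m,(0,0),1.)-D[n])[s]**2).sum()
    return t
x0=np.r_[c0,y0,Y]; print("init",c0,y0,np.linalg.norm(v,axis=1),cost(x0))
sim=np.vstack([x0]+[x0+np.eye(7)[i]*([.006,.006,.04]+[.15]*4)[i] for i in range(7)])
r=minimize(cost,x0,method="Nelder-Mead",options=dict(initial_simplex=sim,maxfev=700,xatol=1e-4,fatol=.05)); x=r.x
print(r.fun,x.round(4)); print(np.round(cen(x),4))
vs=[]
for n in S:
    f=cv2.resize(S[n]["frame"],None,fx=3,fy=3)
    for c,y in zip(cen(x),x[3:]):
        m=(cv2.resize(nutmask(S[n],c,y),None,fx=3,fy=3)>.5).astype(np.uint8)
        cv2.drawContours(f,cv2.findContours(m,0,1)[0],-1,(0,255,255),1)
    u=(proj(S[n],[x[0],x[1],.2])[0]*3).astype(int); vs.append(f[u[1]-150:u[1]+150,u[0]-260:u[0]+260])
cv2.imwrite("pics/fit.png",np.vstack(vs))
E
python3 fit.py
python3 - <<'E'
from h import *
p=snapshot("top")
for t in ("soda_bottle","mug","mason_jar","weight"):
    for d in outline_of(t,"top")[:1]:
        e=d["extent"]; print(t,d["score"],onz(p,((e[0]+e[2])/2,(e[1]+e[3])/2),.05).round(3))
E
```

```text
init [0.576825 0.06425 ] 2.4599405164850054 [0.11863633 0.12132359 0.11962564 0.12018733] 775.726406421207
683.8830087157917 [0.579  0.0641 2.4586 1.9592 1.2126 1.4397 1.9538]
[[ 0.4844  0.1411]
 [ 0.656   0.1587]
 [ 0.6736 -0.0129]
 [ 0.502  -0.0306]]
soda_bottle 0.7 [0.679 0.318]
mason_jar 0.89 [ 0.702 -0.177]
weight 0.57 [0.488 0.212]
```

View pics/fit.png

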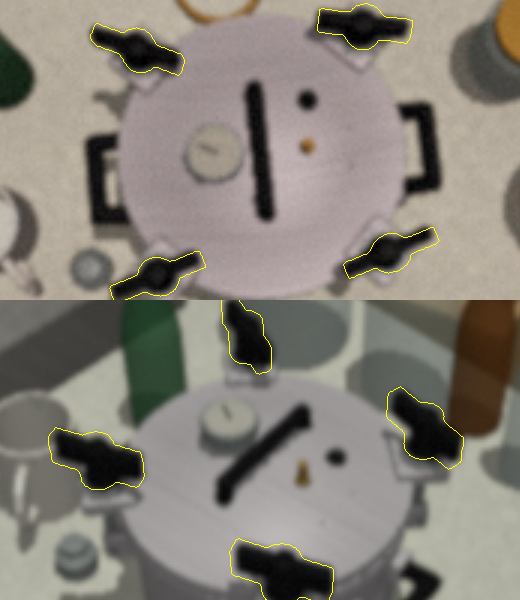

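The overlay fits all four nuts and both cameras closely. The hubs reach up to the wing tops, so I'll grip one wing 26 mm off the axis and move along an arc.

```bash
cat > g.py <<'E'
from h import *
import sys
C=np.array([[.4844,.1411],[.656,.1587],[.6736,-.0129],[.502,-.0306]])
def go(x,y,z,phi):
    s=get_state(); M=R.from_rotvec(s["eef_rot"]); T=R.from_euler('z',phi)*R.from_euler('x',np.pi)
    w=(M.inv()*T).as_rotvec(); d=M.inv().apply(np.array([x,y,z])-s["ee_pos"])
    return np.r_[w.round(3),d.round(4)].tolist()
def nut(k,phi,s,z,r=.026):
    c=C[k]+s*r*np.array([np.cos(phi),np.sin(phi)]); return go(c[0],c[1],z,phi)
def st(k,bias=(0,0,0,0)):
    s=get_state(); F=np.array(s["ft_force"])-bias[:3]; d=np.array(s["ee_pos"])[:2]-C[k]
    tz=s["ft_torque"][2]-bias[3]; X=R.from_rotvec(s["eef_rot"]).as_matrix()[:,0]
    phi=np.arctan2(X[1],X[0])
    print("t",round(s["clock"],2),"phi",phi.round(3),"pos",np.round(s["ee_pos"],4),"r",np.hypot(*d).round(4),"F",F.round(2),"Tz",round(tz,3),"TQ",round(tz+d[0]*F[1]-d[1]*F[0],3),"w",round(s["width"],4),"g",round(s["grip_force"],1),"q7",round(s["q"][6],2))
    return phi
E
python3 -c "
from g import *
for s in(1,-1): print(nut(3,1.954,s,.25))"
```

```text
[0.0, 0.0, -1.664, 0.4699, -0.4781, -0.0274]
[0.0, 0.0, -1.664, 0.4748, -0.4263, -0.0274]
```

```bash
python3 -m inch '[[0,0,-1.664,0.4748,-0.4263,-0.0274,0.036],[0,0,-1.664,0.4748,-0.4263,-0.0274,0.036],[0,0,-1.664,0.4748,-0.4263,-0.0274,0.036],[0,0,-1.664,0.4748,-0.4263,-0.0274,0.036],[0,0,-1.664,0.4748,-0.4263,-0.0274,0.036],[0,0,-1.664,0.4748,-0.4263,-0.0274,0.036],[0,0,-1.664,0.4748,-0.4263,-0.0274,0.036],[0,0,-1.664,0.4748,-0.4263,-0.0274,0.036],[0,0,-1.664,0.4748,-0.4263,-0.0274,0.036],[0,0,-1.664,0.4748,-0.4263,-0.0274,0.036]]'; python3 -c "
from g import *
st(3);print(nut(3,1.954,-1,.25))"
```

```text
clock: 1.73
ee_pos: [0.3966, -0.2422, 0.241]
eef_rot: [2.248, 2.193, -0.0]
ft_force: [1.0, 0.2, -0.1]
width: 0.0363
grip_force: 0.0
t 1.73 phi 1.546 pos [ 0.3966 -0.2422  0.241 ] r 0.2364 F [ 1.01  0.16 -0.1 ] Tz 0.037 TQ 0.235 w 0.0363 g 0.0 q7 0.35
[0.001, 0.001, -0.408, 0.1903, 0.1104, -0.0091]
```

```bash
python3 -m inch '[[0,0,-0.408,0.1903,0.1104,-0.0091,0.036],[0,0,-0.408,0.1903,0.1104,-0.0091,0.036],[0,0,-0.408,0.1903,0.1104,-0.0091,0.036],[0,0,-0.408,0.1903,0.1104,-0.0091,0.036],[0,0,-0.408,0.1903,0.1104,-0.0091,0.036],[0,0,-0.408,0.1903,0.1104,-0.0091,0.036],[0,0,-0.408,0.1903,0.1104,-0.0091,0.036],[0,0,-0.408,0.1903,0.1104,-0.0091,0.036]]'; python3 - <<'E'
from g import *
st(3);print(nut(3,1.954,-1,.195)); p=snapshot("wrist"); print(p["K"]); cv2.imwrite("pics/w1.png",p["frame"])
E
```

```text
clock: 2.4
ee_pos: [0.5122, -0.0568, 0.2494]
eef_rot: [-1.763, -2.6, 0.001]
ft_force: [-0.3, -1.3, 0.3]
width: 0.0364
grip_force: 0.0
t 2.4 phi 1.95 pos [ 0.5122 -0.0568  0.2494] r 0.0281 F [-0.33 -1.33  0.26] Tz 0.002 TQ -0.021 w 0.0364 g 0.0 q7 0.24
[-0.0, -0.0, -0.004, 0.0021, 0.0004, 0.0544]
[[297.31863964   0.         256.23213704]
 [  0.         297.31863964 192.36476652]
 [  0.           0.           1.        ]]
```

View pics/w1.png

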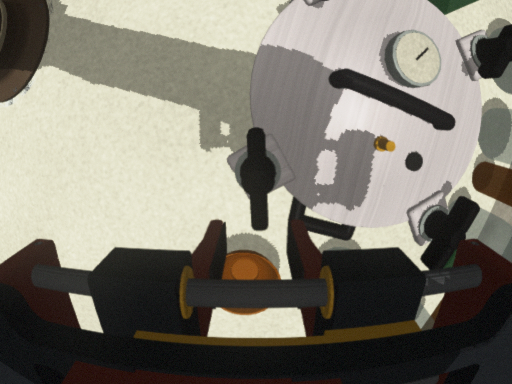

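The wrist view shows the nut's wings upright in the picture at (258,130–228), lined up with the fingers at columns 223 and 307. The alignment is good, so I descend and grip.

```bash
python3 -m inch '[[0,0,-0.004,0.0021,0.0004,0.03,0.036],[0,0,-0.004,0.0021,0.0004,0.0544,0.036],[0,0,-0.004,0.0021,0.0004,0.0544,0.036]]'; python3 -c "
from g import *
st(3)"; python3 -m inch '[[0,0,0,0,0,0,0.005],[0,0,0,0,0,0,0.005],[0,0,0,0,0,0,0.005],[0,0,0,0,0,0,0.005]]'; python3 -c "
from g import *
st(3)"
```

```text
clock: 2.7
ee_pos: [0.5085, -0.0574, 0.1914]
eef_rot: [-1.761, -2.595, 0.006]
ft_force: [-0.9, 0.2, 0.3]
width: 0.0358
grip_force: 0.0
t 2.7 phi 1.949 pos [ 0.5085 -0.0574  0.1914] r 0.0276 F [-0.94  0.24  0.31] Tz -0.009 TQ -0.033 w 0.0358 g 0.0 q7 0.2
clock: 3.03
ee_pos: [0.5127, -0.0555, 0.1967]
eef_rot: [1.76, 2.599, 0.001]
ft_force: [1.1, -0.6, 0.5]
width: 0.0129
grip_force: 0.7
t 3.03 phi 1.951 pos [ 0.5127 -0.0555  0.1967] r 0.0271 F [ 1.11 -0.58  0.54] Tz -0.039 TQ -0.018 w 0.0129 g 0.7 q7 0.2
```

```bash
python3 -m inch '[[0,0,0,0,0,0,0.005],[0,0,0.1,0.0001,-0.0026,0.0001,0.005],[0,0,0.2,0.0005,-0.0052,0.0002,0.005],[0,0,0.3,0.0012,-0.0077,0.0003,0.005],[0,0,0.3,0.0012,-0.0077,0.0003,0.005]]'; python3 -c "
from g import *
st(3)"
```

```text
clock: 3.45
ee_pos: [0.505, -0.0573, 0.1962]
eef_rot: [2.134, 2.302, 0.002]
ft_force: [0.7, -1.9, 4.1]
width: 0.0118
grip_force: 30.0
t 3.45 phi 1.647 pos [ 0.505  -0.0573  0.1962] r 0.0268 F [ 0.72 -1.91  4.07] Tz -0.043 TQ -0.03 w 0.0118 g 30.0 q7 -0.08
```

```bash
cat >> g.py <<'E'
def meas(k,n=6):
    A=[]
    for i in range(n):
        snapshot("top"); s=get_state(); d=np.array(s["ee_pos"])[:2]-C[k]; F=s["ft_force"]
        A.append(np.r_[F,s["ft_torque"][2],s["ft_torque"][2]+d[0]*F[1]-d[1]*F[0],s["joint_efforts"][0],s["joint_efforts"][6],s["ee_pos"]])
    A=np.array(A); print("mean F",A[:,:3].mean(0).round(2),"Tz %.3f TQ %.3f+-%.3f j1 %.3f j7 %.3f"%(*A[:,3:5].mean(0),A[:,4].std()/n**.5,*A[:,5:7].mean(0)),"pos",A[:,7:].mean(0).round(4))
E
python3 - <<'E'
from g import *
meas(3); st(3); print(np.round(get_state()["joint_efforts"],3))
E
```

```text
mean F [ 0.25 -2.28  7.57] Tz -0.039 TQ -0.040+-0.012 j1 -1.253 j7 -0.182 pos [ 0.5052 -0.0572  0.1961]
t 3.75 phi 1.655 pos [ 0.5052 -0.0572  0.1961] r 0.0268 F [ 0.42 -2.85  8.3 ] Tz -0.03 TQ -0.028 w 0.0118 g 30.0 q7 -0.07
[ -1.213 -40.682  -4.924 -23.908  -0.549  -0.126   0.043]
```

```bash
cat > m.py <<'E'
from g import *
st(int(sys.argv[1]))
E
m(){ python3 m.py 3; }
python3 -m inch '[[0,0,0.1,0.0001,-0.0026,0,0.005]]' >/dev/null; m
python3 -m inch '[[0,0,0.1,0.0001,-0.0026,0,0.005]]' >/dev/null; m
python3 -m inch '[[0,0,0.1,0.0001,-0.0026,0,0.005]]' >/dev/null; m
python3 -m inch '[[0,0,0.1,0.0001,-0.0026,0,0.005]]' >/dev/null; m
python3 -m inch '[[0,0,0.1,0.0001,-0.0026,0,0.005]]' >/dev/null; m
```

```text
t 3.83 phi 1.557 pos [ 0.5027 -0.0573  0.196 ] r 0.0267 F [ 0.24 -1.69  7.67] Tz 0.006 TQ 0.012 w 0.0119 g 30.0 q7 -0.16
t 3.92 phi 1.451 pos [ 0.5    -0.0571  0.1959] r 0.0266 F [ 0.88 -1.39  6.34] Tz 0.061 TQ 0.087 w 0.0118 g 30.0 q7 -0.26
t 4.0 phi 1.351 pos [ 0.4974 -0.0567  0.1959] r 0.0265 F [ 0.74 -2.24  3.93] Tz 0.034 TQ 0.063 w 0.012 g 30.0 q7 -0.35
t 4.08 phi 1.251 pos [ 0.4949 -0.056   0.1958] r 0.0264 F [ 1.31 -1.01  3.71] Tz -0.028 TQ 0.012 w 0.012 g 30.0 q7 -0.45
t 4.17 phi 1.151 pos [ 0.4924 -0.0551  0.1957] r 0.0263 F [ 2.13 -2.02  3.37] Tz -0.006 TQ 0.066 w 0.0118 g 30.0 q7 -0.54
```

```bash
m(){ python3 m.py 3; }
python3 -m inch '[[0,0,0.1,0.0001,-0.0026,0.0001,0.005]]' >/dev/null; m
python3 -m inch '[[0,0,0.1,0.0001,-0.0026,0.0001,0.005]]' >/dev/null; m
python3 -m inch '[[0,0,0.1,0.0001,-0.0026,0.0001,0.005]]' >/dev/null; m
python3 -m inch '[[0,0,0.1,0.0001,-0.0026,0.0001,0.005]]' >/dev/null; m
```

```text
t 4.25 phi 1.051 pos [ 0.4901 -0.0539  0.1956] r 0.0261 F [ 3.46 -2.44  4.44] Tz -0.001 TQ 0.109 w 0.0119 g 30.0 q7 -0.64
t 4.33 phi 0.951 pos [ 0.4879 -0.0525  0.1955] r 0.026 F [ 1.64 -2.09  4.95] Tz 0.004 TQ 0.069 w 0.0122 g 30.0 q7 -0.74
t 4.42 phi 0.851 pos [ 0.4859 -0.0509  0.1955] r 0.0259 F [ 1.71 -1.05  5.66] Tz 0.045 TQ 0.097 w 0.0119 g 30.0 q7 -0.83
t 4.5 phi 0.751 pos [ 0.4841 -0.0491  0.1955] r 0.0258 F [ 1.01 -0.68  5.04] Tz 0.069 TQ 0.1 w 0.0118 g 30.0 q7 -0.93
```

```bash
m(){ python3 m.py 3; }
python3 -m inch '[[0,0,0.06,0,-0.0016,0.0001,0.005]]' >/dev/null; m
python3 -m inch '[[0,0,0.06,0,-0.0016,0,0.005]]' >/dev/null; m
python3 -m inch '[[0,0,0.06,0,-0.0016,0.0001,0.005]]' >/dev/null; m
```

```text
t 4.58 phi 0.691 pos [ 0.483  -0.0479  0.1954] r 0.0257 F [ 2.26 -1.35  6.26] Tz 0.04 TQ 0.105 w 0.0118 g 30.0 q7 -0.99
t 4.67 phi 0.633 pos [ 0.4821 -0.0468  0.1955] r 0.0256 F [ 2.64 -2.02  4.58] Tz 0.008 TQ 0.091 w 0.0119 g 30.0 q7 -1.05
t 4.75 phi 0.573 pos [ 0.4812 -0.0455  0.1954] r 0.0256 F [ 1.21 -3.04  6.53] Tz 0.094 TQ 0.175 w 0.0116 g 30.0 q7 -1.11
```

```bash
python3 -c "
from g import *
meas(3,8)"; python3 -m inch '[[0,0,0.04,0,-0.001,0,0.005]]' >/dev/null; python3 m.py 3;python3 -m inch '[[0,0,0.03,0,-0.0008,0.0001,0.005]]' >/dev/null; python3 m.py 3
```

```text
mean F [ 1.43 -1.82  6.08] Tz -0.173 TQ -0.114+-0.030 j1 -1.097 j7 0.062 pos [ 0.4812 -0.0454  0.1954]
t 5.23 phi 0.536 pos [ 0.4807 -0.0447  0.1954] r 0.0255 F [ 1.1  -1.69  6.04] Tz 0.154 TQ 0.205 w 0.0119 g 30.0 q7 -1.14
t 5.32 phi 0.504 pos [ 0.4803 -0.044   0.1954] r 0.0255 F [ 1.16 -2.57  7.78] Tz 0.162 TQ 0.233 w 0.0121 g 30.0 q7 -1.18
```

```bash
python3 -m inch '[[0,0,0,0,0,0,0.036],[0,0,0,0,0,0,0.036],[0,0,0,0,0,-0.03,0.036],[0,0,0,0,0,-0.057,0.036]]' ; python3 -c "
from g import *
st(3); print(nut(1,1.2126,1,.25))"
```

```text
clock: 5.65
ee_pos: [0.4776, -0.0433, 0.2507]
eef_rot: [-3.04, -0.785, 0.006]
ft_force: [0.4, 0.3, -0.4]
width: 0.034
grip_force: 0.0
t 5.65 phi 0.505 pos [ 0.4776 -0.0433  0.2507] r 0.0275 F [ 0.43  0.3  -0.36] Tz 0.022 TQ 0.02 w 0.034 g 0.0 q7 -1.14
[-0.004, 0.002, -0.707, 0.2736, -0.1072, 0.0001]
```

```bash
python3 -m inch '[[0,0,-0.707,0.2736,-0.1072,0,0.036],[0,0,-0.707,0.2736,-0.1072,0,0.036],[0,0,-0.707,0.2736,-0.1072,0,0.036],[0,0,-0.707,0.2736,-0.1072,0,0.036],[0,0,-0.707,0.2736,-0.1072,0,0.036],[0,0,-0.707,0.2736,-0.1072,0,0.036],[0,0,-0.707,0.2736,-0.1072,0,0.036],[0,0,-0.707,0.2736,-0.1072,0,0.036],[0,0,-0.707,0.2736,-0.1072,0,0.036],[0,0,-0.707,0.2736,-0.1072,0,0.036]]' ; python3 -c "
from g import *
st(1); print(nut(1,1.2126,1,.195))
p=snapshot('wrist'); cv2.imwrite('pics/w2.png',p['frame'])"
```

```text
clock: 6.48
ee_pos: [0.6667, 0.1819, 0.2501]
eef_rot: [-2.582, -1.788, 0.003]
ft_force: [0.1, -0.4, 0.5]
width: 0.0362
grip_force: 0.0
t 6.48 phi 1.211 pos [0.6667 0.1819 0.2501] r 0.0255 F [ 0.12 -0.4   0.47] Tz -0.003 TQ -0.01 w 0.0362 g 0.0 q7 -0.91
[-0.002, 0.001, -0.002, 0.0006, -0.0018, 0.0551]
```

View pics/w2.png

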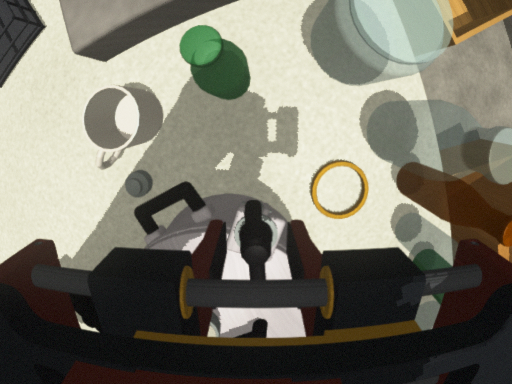

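The wrist view shows nut 1's wing upright at column 256, rows 202–280, between the fingers. The alignment is good, so I go down, grip and turn.

```bash
m(){ python3 m.py 1; }
python3 -m inch '[[0,0,0,0.0006,-0.0010,0.03,0.036],[0,0,0,0.0006,-0.0010,0.0551,0.036],[0,0,0,0.0006,-0.0010,0.0551,0.036],[0,0,0,0.0006,-0.0010,0.0551,0.005],[0,0,0,0.0006,-0.0010,0.0551,0.005],[0,0,0,0.0006,-0.0010,0.0551,0.005],[0,0,0,0.0006,-0.0010,0.0551,0.005],[0,0,0,0.0006,-0.0010,0.0551,0.005],[0,0,0,0.0006,-0.0010,0.0551,0.005]]' >/dev/null; m
python3 -m inch '[[0,0,0.1,-0.0001,0.0026,0.0001,0.005]]' >/dev/null; m
python3 -m inch '[[0,0,0.1,-0.0001,0.0026,0.0001,0.005]]' >/dev/null; m
python3 -m inch '[[0,0,0.1,-0.0001,0.0026,0.0001,0.005]]' >/dev/null; m
python3 -m inch '[[0,0,0.1,-0.0001,0.0026,0.0001,0.005]]' >/dev/null; m
```

```text
t 7.28 phi 1.209 pos [0.6668 0.1834 0.198 ] r 0.027 F [-2.08  0.03  7.07] Tz -0.128 TQ -0.076 w 0.0115 g 30.0 q7 -0.93
t 7.37 phi 1.111 pos [0.6693 0.1823 0.1979] r 0.0271 F [-2.39 -0.56  6.67] Tz 0.01 TQ 0.059 w 0.0117 g 30.0 q7 -1.02
t 7.45 phi 1.005 pos [0.6717 0.181  0.1979] r 0.0273 F [-2.7  -0.93  7.16] Tz 0.067 TQ 0.112 w 0.0118 g 30.0 q7 -1.11
t 7.53 phi 0.904 pos [0.674  0.1794 0.1979] r 0.0274 F [-2.56 -1.2   8.61] Tz 0.084 TQ 0.115 w 0.0118 g 30.0 q7 -1.2
t 7.62 phi 0.804 pos [0.676  0.1776 0.1978] r 0.0275 F [-3.21 -2.06  8.52] Tz 0.099 TQ 0.118 w 0.0119 g 30.0 q7 -1.28
```

```bash
m(){ python3 m.py 1; }
python3 -m inch '[[0,0,0.07,-0.0001,0.0018,0,0.005]]' >/dev/null; m
python3 -m inch '[[0,0,0.07,-0.0001,0.0018,0,0.005]]' >/dev/null; m
python3 -m inch '[[0,0,0.07,-0.0001,0.0018,0,0.005]]' >/dev/null; m
```

```text
t 7.7 phi 0.734 pos [0.6773 0.1762 0.1978] r 0.0276 F [-2.43 -0.45  6.75] Tz 0.11 TQ 0.143 w 0.0115 g 30.0 q7 -1.34
t 7.78 phi 0.665 pos [0.6785 0.1748 0.1978] r 0.0277 F [-1.71 -0.75  7.51] Tz 0.219 TQ 0.229 w 0.0118 g 30.0 q7 -1.4
t 7.87 phi 0.596 pos [0.6796 0.1733 0.1978] r 0.0278 F [-1.93 -1.18  6.21] Tz 0.232 TQ 0.232 w 0.012 g 30.0 q7 -1.46
```

```bash
python3 -m inch '[[0,0,0,0,0,0,0.036],[0,0,0,0,0,0,0.036],[0,0,0,0,0,-0.03,0.036],[0,0,0,0,0,-0.057,0.036],[0,0,0,0,0,-0.057,0.036]]' >/dev/null; python3 -c "
from g import *
st(1); print(nut(2,1.4397,1,.25))"
```

```text
t 8.28 phi 0.601 pos [0.6808 0.1744 0.2585] r 0.0294 F [0.24 0.56 0.66] Tz -0.029 TQ -0.019 w 0.0358 g 0.0 q7 -1.44
[0.005, -0.006, -0.839, -0.0945, 0.1311, 0.0081]
```

```bash
python3 -m inch '[[0.005,-0.006,-0.839,-0.0945,0.1311,0.008,0.036],[0.005,-0.006,-0.839,-0.0945,0.1311,0.008,0.036],[0.005,-0.006,-0.839,-0.0945,0.1311,0.008,0.036],[0.005,-0.006,-0.839,-0.0945,0.1311,0.008,0.036],[0.005,-0.006,-0.839,-0.0945,0.1311,0.008,0.036],[0.005,-0.006,-0.839,-0.0945,0.1311,0.008,0.036],[0.005,-0.006,-0.839,-0.0945,0.1311,0.008,0.036],[0.005,-0.006,-0.839,-0.0945,0.1311,0.008,0.036],[0.005,-0.006,-0.839,-0.0945,0.1311,0.008,0.036]]' >/dev/null; python3 -c "
from g import *
st(2); print(nut(2,1.4397,1,.195))"
```

```text
t 9.03 phi 1.436 pos [0.6745 0.0117 0.2443] r 0.0246 F [ 0.18 -0.32 -0.84] Tz -0.017 TQ -0.022 w 0.0363 g 0.0 q7 -0.44
[-0.007, 0.003, -0.004, 0.0017, 0.0026, 0.0493]
```

```bash
m(){ python3 m.py 2; }
python3 -m inch '[[-0.003,0.002,-0.004,0.0015,0.002,0.025,0.036],[-0.003,0.002,-0.004,0.0015,0.002,0.048,0.036],[-0.003,0.002,-0.004,0.0015,0.002,0.048,0.036]]' >/dev/null; m
python3 -m inch '[[0,0,0,0,0,0,0.005],[0,0,0,0,0,0,0.005],[0,0,0,0,0,0,0.005],[0,0,0,0,0,0,0.005],[0,0,0,0,0,0,0.005],[0,0,0,0,0,0,0.005]]' >/dev/null; m
python3 -m inch '[[0,0,0.1,-0.0001,0.0026,0.0001,0.005]]' >/dev/null; m
python3 -m inch '[[0,0,0.1,-0.0001,0.0026,0.0001,0.005]]' >/dev/null; m
python3 -m inch '[[0,0,0.1,-0.0001,0.0026,0.0001,0.005]]' >/dev/null; m
```

```text
t 9.28 phi 1.44 pos [0.6741 0.0125 0.192 ] r 0.0254 F [-0.61 -0.07 -0.78] Tz -0.008 TQ 0.007 w 0.0359 g 0.0 q7 -0.46
t 9.78 phi 1.442 pos [0.6779 0.0131 0.1982] r 0.0264 F [5.04 1.29 3.07] Tz 0.063 TQ -0.063 w 0.0116 g 30.0 q7 -0.46
t 9.87 phi 1.343 pos [0.6805 0.0127 0.1982] r 0.0265 F [4.95 1.15 2.67] Tz 0.114 TQ -0.004 w 0.012 g 29.9 q7 -0.54
t 9.95 phi 1.237 pos [0.6832 0.0119 0.198 ] r 0.0266 F [ 4.84 -0.99  2.5 ] Tz 0.168 TQ 0.038 w 0.0118 g 30.0 q7 -0.64
t 10.03 phi 1.137 pos [0.6857 0.0109 0.1979] r 0.0267 F [5.61 0.16 2.31] Tz 0.17 TQ 0.039 w 0.0118 g 30.0 q7 -0.73
```

```bash
m(){ python3 m.py 2; }
python3 -m inch '[[0,0,0.1,-0.0001,0.0026,0.0001,0.005]]' >/dev/null; m
python3 -m inch '[[0,0,0.1,-0.0001,0.0026,0.0001,0.005]]' >/dev/null; m
python3 -m inch '[[0,0,0.1,-0.0001,0.0026,0.0001,0.005]]' >/dev/null; m
python3 -m inch '[[0,0,0.1,-0.0001,0.0026,0.0001,0.005]]' >/dev/null; m
```

```text
t 10.12 phi 1.037 pos [0.6881 0.0096 0.1978] r 0.0268 F [5.54 0.25 2.61] Tz 0.16 TQ 0.039 w 0.0116 g 30.0 q7 -0.81
t 10.2 phi 0.937 pos [0.6904 0.0082 0.1977] r 0.027 F [ 5.07 -1.43  3.18] Tz 0.189 TQ 0.058 w 0.0118 g 30.0 q7 -0.9
t 10.28 phi 0.837 pos [0.6925 0.0065 0.1976] r 0.0271 F [ 5.29 -0.74  2.43] Tz 0.142 TQ 0.026 w 0.0117 g 30.0 q7 -0.99
t 10.37 phi 0.737 pos [0.6944 0.0046 0.1975] r 0.0272 F [ 6.16 -1.04  1.82] Tz 0.128 TQ -0.002 w 0.0117 g 30.0 q7 -1.08
```

```bash
m(){ python3 m.py 2; }
python3 -m inch '[[0,0,0.1,-0.0001,0.0026,0.0001,0.005]]' >/dev/null; m
python3 -m inch '[[0,0,0.1,-0.0001,0.0026,0.0001,0.005]]' >/dev/null; m
python3 -m inch '[[0,0,0.1,-0.0001,0.0026,0.0001,0.005]]' >/dev/null; m
python3 -m inch '[[0,0,0.1,-0.0001,0.0026,0.0001,0.005]]' >/dev/null; m
```

```text
t 10.45 phi 0.637 pos [0.6962 0.0025 0.1974] r 0.0273 F [ 5.84 -0.78  1.74] Tz 0.181 TQ 0.074 w 0.0119 g 30.0 q7 -1.16
t 10.53 phi 0.537 pos [6.977e-01 3.000e-04 1.974e-01] r 0.0275 F [ 5.98 -1.13  3.19] Tz 0.141 TQ 0.035 w 0.0119 g 30.0 q7 -1.25
t 10.62 phi 0.436 pos [ 0.699  -0.0021  0.1973] r 0.0276 F [ 6.31 -1.08  2.62] Tz 0.133 TQ 0.038 w 0.0118 g 30.0 q7 -1.34
t 10.7 phi 0.336 pos [ 0.7    -0.0046  0.1972] r 0.0277 F [ 6.24 -1.44  3.45] Tz 0.098 TQ 0.008 w 0.0119 g 30.0 q7 -1.42
```

```bash
m(){ python3 m.py 2; }
python3 -m inch '[[0,0,0.1,-0.0001,0.0026,0.0001,0.005]]' >/dev/null; m
python3 -m inch '[[0,0,0.1,-0.0001,0.0026,0.0001,0.005]]' >/dev/null; m
python3 -m inch '[[0,0,0.1,-0.0001,0.0026,0.0001,0.005]]' >/dev/null; m
python3 -m inch '[[0,0,0.1,-0.0001,0.0026,0.0001,0.005]]' >/dev/null; m
```

```text
t 10.78 phi 0.236 pos [ 0.7008 -0.0072  0.1972] r 0.0278 F [ 6.52 -1.53  4.11] Tz 0.191 TQ 0.112 w 0.0119 g 30.0 q7 -1.51
t 10.87 phi 0.136 pos [ 0.7013 -0.0098  0.1971] r 0.0279 F [ 5.92 -1.37  2.74] Tz 0.228 TQ 0.172 w 0.0119 g 30.0 q7 -1.6
t 10.95 phi 0.036 pos [ 0.7016 -0.0124  0.1971] r 0.028 F [ 6.57 -2.12  4.75] Tz 0.196 TQ 0.134 w 0.0114 g 30.0 q7 -1.68
t 11.03 phi -0.064 pos [ 0.7016 -0.0151  0.1971] r 0.0281 F [ 5.91 -2.89  4.27] Tz 0.241 TQ 0.173 w 0.0117 g 30.0 q7 -1.77
```

```bash
python3 -m inch '[[0,0,0,0,0,0,0.036],[0,0,0,0,0,0,0.036],[0,0,0,0,0,-0.03,0.036],[0,0,0,0,0,-0.057,0.036],[0,0,-0.12,0,0,-0.057,0.036]]' >/dev/null; python3 -c "
from g import *
st(2); print(nut(0,1.959,1,.25))"
```

```text
t 11.45 phi 0.063 pos [ 0.7012 -0.0135  0.2577] r 0.0276 F [0.75 0.18 0.12] Tz -0.038 TQ -0.032 w 0.0357 g 0.0 q7 -1.64
[0.002, -0.001, -1.896, -0.2149, -0.1927, 0.0072]
```

```bash
python3 -m inch '[[0.002,-0.001,-1.896,-0.2149,-0.1927,0.007,0.036],[0.002,-0.001,-1.896,-0.2149,-0.1927,0.007,0.036],[0.002,-0.001,-1.896,-0.2149,-0.1927,0.007,0.036],[0.002,-0.001,-1.896,-0.2149,-0.1927,0.007,0.036],[0.002,-0.001,-1.896,-0.2149,-0.1927,0.007,0.036],[0.002,-0.001,-1.896,-0.2149,-0.1927,0.007,0.036],[0.002,-0.001,-1.896,-0.2149,-0.1927,0.007,0.036],[0.002,-0.001,-1.896,-0.2149,-0.1927,0.007,0.036],[0.002,-0.001,-1.896,-0.2149,-0.1927,0.007,0.036],[0.002,-0.001,-1.896,-0.2149,-0.1927,0.007,0.036]]' >/dev/null; python3 -c "
from g import *
st(0); print(nut(0,1.959,1,.25))"
```

```text
t 12.28 phi 1.323 pos [0.4718 0.1654 0.2459] r 0.0273 F [ 0.15  0.06 -0.68] Tz 0.005 TQ 0.001 w 0.0361 g 0.0 q7 -0.81
[-0.006, 0.001, -0.636, 0.0005, 0.0027, -0.0041]
```

```bash
python3 -m inch '[[0,0,-0.636,0.0005,0.001,0,0.036],[0,0,-0.636,0.0005,0.001,0,0.036],[0,0,-0.636,0.0005,0.001,0,0.036],[0,0,-0.636,0.0005,0.001,0,0.036],[0,0,-0.636,0.0005,0.001,0,0.036],[0,0,-0.636,0.0005,0.001,0,0.036],[0,0,-0.636,0.0005,0.001,0,0.036]]' >/dev/null; python3 -c "
from g import *
snapshot('top'); st(0); print(nut(0,1.959,1,.195))
p=snapshot('wrist'); cv2.imwrite('pics/w3.png',p['frame'])"
```

```text
t 12.92 phi 1.945 pos [0.4739 0.165  0.2457] r 0.0261 F [-0.18 -0.09  0.12] Tz 0.053 TQ 0.059 w 0.0363 g 0.0 q7 -0.22
[-0.006, -0.002, -0.014, -0.0001, 0.001, 0.0507]
```

View pics/w3.png

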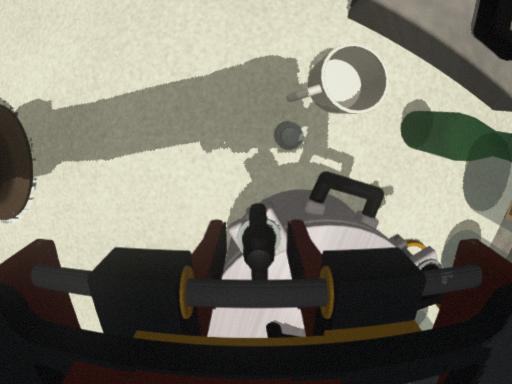

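The wrist view shows nut 0's wing at column 258, rows 205–280, centred between the fingers. I'll descend and turn.

```bash
m(){ python3 m.py 0; }
python3 -m inch '[[-0.004,-0.001,-0.014,0,0.001,0.025,0.036],[-0.004,-0.001,-0.014,0,0.001,0.049,0.036],[-0.004,-0.001,-0.014,0,0.001,0.049,0.036],[-0.004,-0.001,-0.014,0,0.001,0.049,0.005],[-0.004,-0.001,-0.014,0,0.001,0.049,0.005],[-0.004,-0.001,-0.014,0,0.001,0.049,0.005],[-0.004,-0.001,-0.014,0,0.001,0.049,0.005],[-0.004,-0.001,-0.014,0,0.001,0.049,0.005],[-0.004,-0.001,-0.014,0,0.001,0.049,0.005]]' >/dev/null; m
python3 -m inch '[[0,0,0.1,-0.0001,0.0026,0.0001,0.005]]' >/dev/null; m
python3 -m inch '[[0,0,0.1,-0.0001,0.0026,0.0001,0.005]]' >/dev/null; m
python3 -m inch '[[0,0,0.1,-0.0001,0.0026,0.0001,0.005]]' >/dev/null; m
python3 -m inch '[[0,0,0.1,-0.0001,0.0026,0.0001,0.005]]' >/dev/null; m
```

```text
t 13.72 phi 1.962 pos [0.4751 0.1657 0.1978] r 0.0263 F [-1.88 -0.78  6.81] Tz -0.085 TQ -0.031 w 0.012 g 30.0 q7 -0.24
t 13.8 phi 1.863 pos [0.4776 0.1666 0.1978] r 0.0264 F [-1.71 -0.67  4.99] Tz -0.053 TQ -0.005 w 0.012 g 30.0 q7 -0.34
t 13.88 phi 1.757 pos [0.4804 0.1672 0.1977] r 0.0264 F [-2.1  -0.51  5.12] Tz 0.017 TQ 0.074 w 0.0117 g 30.0 q7 -0.43
t 13.97 phi 1.657 pos [0.4832 0.1676 0.1976] r 0.0265 F [-1.57 -0.64  5.9 ] Tz 0.003 TQ 0.046 w 0.0121 g 30.0 q7 -0.53
t 14.05 phi 1.557 pos [0.4859 0.1677 0.1975] r 0.0266 F [-0.15 -0.32  5.  ] Tz 0.037 TQ 0.041 w 0.0119 g 30.0 q7 -0.62
```

```bash
m(){ python3 m.py 0; }
python3 -m inch '[[0,0,0.1,-0.0001,0.0026,0.0001,0.005]]' >/dev/null; m
python3 -m inch '[[0,0,0.1,-0.0001,0.0026,0.0001,0.005]]' >/dev/null; m
python3 -m inch '[[0,0,0.1,-0.0001,0.0026,0.0001,0.005]]' >/dev/null; m
python3 -m inch '[[0,0,0.1,-0.0001,0.0026,0.0001,0.005]]' >/dev/null; m
```

```text
t 14.13 phi 1.457 pos [0.4886 0.1675 0.1974] r 0.0267 F [-1.27 -1.13  4.29] Tz 0.002 TQ 0.031 w 0.0119 g 30.0 q7 -0.71
t 14.22 phi 1.357 pos [0.4913 0.167  0.1973] r 0.0268 F [-0.04 -1.79  4.55] Tz 0.052 TQ 0.041 w 0.0119 g 30.0 q7 -0.81
t 14.3 phi 1.257 pos [0.4939 0.1664 0.1973] r 0.027 F [ 1.04 -1.83  4.51] Tz 0.036 TQ -0.008 w 0.0121 g 30.0 q7 -0.9
t 14.38 phi 1.157 pos [0.4964 0.1653 0.1972] r 0.0271 F [ 0.4 -1.8  4.4] Tz 0.076 TQ 0.044 w 0.0118 g 30.0 q7 -0.99
```

```bash
m(){ python3 m.py 0; }
python3 -m inch '[[0,0,0.1,-0.0001,0.0026,0.0001,0.005]]' >/dev/null; m
python3 -m inch '[[0,0,0.1,-0.0001,0.0026,0.0001,0.005]]' >/dev/null; m
python3 -m inch '[[0,0,0.1,-0.0001,0.0026,0.0001,0.005]]' >/dev/null; m
python3 -m inch '[[0,0,0.1,-0.0001,0.0026,0.0001,0.005]]' >/dev/null; m
```

```text
t 14.47 phi 1.057 pos [0.4989 0.1641 0.1971] r 0.0272 F [ 0.66 -2.39  4.05] Tz 0.064 TQ 0.014 w 0.0121 g 30.0 q7 -1.08
t 14.55 phi 0.956 pos [0.5012 0.1627 0.197 ] r 0.0273 F [ 0.38 -1.95  4.39] Tz 0.132 TQ 0.091 w 0.0117 g 30.0 q7 -1.17
t 14.63 phi 0.856 pos [0.5033 0.161  0.1969] r 0.0275 F [ 1.18 -3.08  5.53] Tz 0.075 TQ -0.007 w 0.012 g 30.0 q7 -1.26
t 14.72 phi 0.756 pos [0.5053 0.1591 0.1968] r 0.0276 F [ 1.23 -2.16  5.13] Tz 0.133 TQ 0.066 w 0.0122 g 30.0 q7 -1.35
```

```bash
m(){ python3 m.py 0; }
python3 -m inch '[[0,0,0.1,-0.0001,0.0026,0.0001,0.005]]' >/dev/null; m
python3 -m inch '[[0,0,0.1,-0.0001,0.0026,0.0001,0.005]]' >/dev/null; m
python3 -m inch '[[0,0,0.1,-0.0001,0.0026,0.0001,0.005]]' >/dev/null; m
python3 -m inch '[[0,0,0.1,-0.0001,0.0026,0.0001,0.005]]' >/dev/null; m
```

```text
t 14.8 phi 0.656 pos [0.507  0.157  0.1968] r 0.0277 F [ 1.06 -2.51  6.11] Tz 0.133 TQ 0.06 w 0.0117 g 30.0 q7 -1.44
t 14.88 phi 0.556 pos [0.5087 0.1548 0.1968] r 0.0279 F [ 0.65 -3.23  7.59] Tz 0.252 TQ 0.165 w 0.0118 g 30.0 q7 -1.53
t 14.97 phi 0.456 pos [0.5099 0.1525 0.1967] r 0.028 F [ 0.4  -3.86  7.99] Tz 0.283 TQ 0.18 w 0.0119 g 30.0 q7 -1.61
t 15.05 phi 0.356 pos [0.511  0.15   0.1968] r 0.0281 F [ 0.79 -3.58  8.79] Tz 0.305 TQ 0.203 w 0.0118 g 30.0 q7 -1.7
```

```bash
python3 -m inch '[[0,0,0,0,0,0,0.036],[0,0,0,0,0,0,0.036],[0,0,0,0,0,-0.03,0.036],[0,0,0,0,0,-0.054,0.036],[0,0,-2,0,0,-0.054,0.036],[0,0,-2,0,0,-0.054,0.036],[0,0,-2,0,0,-0.054,0.036],[0,0,-2,0,0,-0.054,0.036],[0,0,-2,0,0,-0.054,0.036],[0,0,-2,0,0,-0.054,0.036]]' >/dev/null; python3 -c "
from g import *
st(0); print(nut(3,3.646,1,.25))"
```

```text
t 15.88 phi 1.121 pos [0.5093 0.1513 0.2491] r 0.0269 F [0.04 0.22 0.06] Tz -0.023 TQ -0.018 w 0.0358 g 0.0 q7 -0.95
[-0.001, -0.002, -2.525, -0.1882, 0.0575, -0.0009]
```

```bash
python3 -m inch '[[0,0,-2.525,-0.1882,0.0575,-0.001,0.036],[0,0,-2.525,-0.1882,0.0575,-0.001,0.036],[0,0,-2.525,-0.1882,0.0575,-0.001,0.036],[0,0,-2.525,-0.1882,0.0575,-0.001,0.036],[0,0,-2.525,-0.1882,0.0575,-0.001,0.036],[0,0,-2.525,-0.1882,0.0575,-0.001,0.036],[0,0,-2.525,-0.1882,0.0575,-0.001,0.036],[0,0,-2.525,-0.1882,0.0575,-0.001,0.036],[0,0,-2.525,-0.1882,0.0575,-0.001,0.036],[0,0,-2.525,-0.1882,0.0575,-0.001,0.036]]' >/dev/null; python3 -c "
from g import *
st(3); print(nut(3,3.646,1,.25))"
```

```text
t 16.72 phi 2.286 pos [ 0.4775 -0.0431  0.2502] r 0.0275 F [-0.8   0.21 -0.14] Tz 0.003 TQ -0.012 w 0.0359 g 0.0 q7 0.61
[0.0, -0.001, -1.36, -0.0012, 0.0012, 0.0002]
```

```bash
python3 -m inch '[[0,0,-1.36,-0.0012,0.0012,0,0.036],[0,0,-1.36,-0.0012,0.0012,0,0.036],[0,0,-1.36,-0.0012,0.0012,0,0.036],[0,0,-1.36,-0.0012,0.0012,0,0.036],[0,0,-1.36,-0.0012,0.0012,0,0.036],[0,0,-1.36,-0.0012,0.0012,0,0.036],[0,0,-1.36,-0.0012,0.0012,0,0.036],[0,0,-1.36,-0.0012,0.0012,0,0.036],[0,0,-1.36,-0.0012,0.0012,0,0.036],[0,0,-1.36,-0.0012,0.0012,0,0.036]]' >/dev/null; python3 -m inch '[[0,0,-0.11,0,0,0,0.036],[0,0,-0.11,0,0,0,0.036]]' >/dev/null;  python3 -c "
from g import *
snapshot('top');st(3); print(nut(3,3.646,1,.194))"
```

```text
t 17.77 phi -2.646 pos [ 0.4793 -0.0432  0.2501] r 0.026 F [-0.49 -0.02  0.36] Tz -0.046 TQ -0.052 w 0.0359 g 0.0 q7 1.92
[0.001, -0.001, -0.009, -0.0, -0.0, 0.0561]
```

```bash
m(){ python3 m.py 3; }
python3 -m inch '[[0,0,-0.009,0,0,0.03,0.036],[0,0,-0.009,0,0,0.0555,0.036],[0,0,-0.009,0,0,0.0555,0.036],[0,0,-0.009,0,0,0.0555,0.005],[0,0,-0.009,0,0,0.0555,0.005],[0,0,-0.009,0,0,0.0555,0.005],[0,0,-0.009,0,0,0.0555,0.005],[0,0,-0.009,0,0,0.0555,0.005],[0,0,-0.009,0,0,0.0555,0.005]]' >/dev/null; m
python3 -m inch '[[0,0,0.1,-0.00013,0.0026,0.0001,0.005]]' >/dev/null; m
python3 -m inch '[[0,0,0.1,-0.00013,0.0026,0.0001,0.005]]' >/dev/null; m
python3 -m inch '[[0,0,0.1,-0.00013,0.0026,0.0001,0.005]]' >/dev/null; m
python3 -m inch '[[0,0,0.1,-0.00013,0.0026,0.0001,0.005]]' >/dev/null; m
python3 -m inch '[[0,0,0.1,-0.00013,0.0026,0.0001,0.005]]' >/dev/null; m
```

```text
t 18.52 phi -2.638 pos [ 0.4803 -0.0437  0.196 ] r 0.0254 F [-0.15 -1.67  7.19] Tz -0.088 TQ -0.054 w 0.0119 g 30.0 q7 1.88
t 18.6 phi -2.736 pos [ 0.4792 -0.0416  0.196 ] r 0.0253 F [-1.07 -1.    8.18] Tz 0.202 TQ 0.213 w 0.0119 g 30.0 q7 1.79
t 18.68 phi -2.842 pos [ 0.4783 -0.039   0.1959] r 0.0252 F [-0.78 -2.95  8.63] Tz 0.233 TQ 0.296 w 0.0115 g 30.0 q7 1.68
t 18.77 phi -2.942 pos [ 0.4777 -0.0365  0.1959] r 0.025 F [-0.97 -2.93  8.54] Tz 0.25 TQ 0.316 w 0.0121 g 30.0 q7 1.58
t 18.85 phi -3.042 pos [ 0.4773 -0.034   0.1959] r 0.0249 F [-1.4  -2.51  8.33] Tz 0.283 TQ 0.34 w 0.0118 g 30.0 q7 1.48
t 18.93 phi 3.141 pos [ 0.4771 -0.0315  0.1958] r 0.0249 F [-0.8  -3.42  9.79] Tz 0.32 TQ 0.404 w 0.012 g 30.0 q7 1.38
```

```bash
m(){ python3 m.py 3; }
python3 -m inch '[[0,0,0.06,0,0.0016,0.0001,0.005]]' >/dev/null; m
python3 -m inch '[[0,0,0.06,-0.0001,0.0016,0,0.005]]' >/dev/null; m
python3 -m inch '[[0,0,0.06,0,0.0016,0.0001,0.005]]' >/dev/null; m
python3 -m inch '[[0,0,0.04,0,0.001,0,0.005]]' >/dev/null; m
```

```text
t 19.02 phi 3.081 pos [ 0.4772 -0.0299  0.1958] r 0.0248 F [-1.28 -3.86  9.9 ] Tz 0.316 TQ 0.412 w 0.0116 g 30.0 q7 1.32
t 19.1 phi 3.023 pos [ 0.4773 -0.0284  0.1958] r 0.0248 F [-1.11 -3.92 10.18] Tz 0.326 TQ 0.425 w 0.0117 g 30.0 q7 1.26
t 19.18 phi 2.963 pos [ 0.4775 -0.0269  0.1958] r 0.0247 F [-2.3  -3.88 11.28] Tz 0.405 TQ 0.509 w 0.0122 g 30.0 q7 1.2
t 19.27 phi 2.923 pos [ 0.4777 -0.0259  0.1958] r 0.0247 F [-1.42 -3.95 10.69] Tz 0.422 TQ 0.525 w 0.0118 g 30.0 q7 1.16
```

```bash
python3 -m inch '[[0,0,0,0,0,0,0.036],[0,0,0,0,0,0,0.036],[0,0,0,0,0,-0.03,0.036],[0,0,0,0,0,-0.056,0.036],[0,0,0,0,0,-0.056,0.036]]' >/dev/null; python3 -c "
from g import *
st(3); print(nut(1,3.738,-1,.25))"
```

```text
t 19.68 phi 2.927 pos [ 0.4787 -0.0245  0.2542] r 0.0241 F [ 0.7  -0.22 -0.24] Tz -0.002 TQ -0.002 w 0.0356 g 0.0 q7 1.21
[-0.001, 0.005, -0.811, -0.1522, 0.2356, 0.0052]
```

```bash
python3 -m inch '[[0,0.005,-0.811,-0.1522,0.2356,0.005,0.036],[0,0.005,-0.811,-0.1522,0.2356,0.005,0.036],[0,0.005,-0.811,-0.1522,0.2356,0.005,0.036],[0,0.005,-0.811,-0.1522,0.2356,0.005,0.036],[0,0.005,-0.811,-0.1522,0.2356,0.005,0.036],[0,0.005,-0.811,-0.1522,0.2356,0.005,0.036],[0,0.005,-0.811,-0.1522,0.2356,0.005,0.036],[0,0.005,-0.811,-0.1522,0.2356,0.005,0.036],[0,0.005,-0.811,-0.1522,0.2356,0.005,0.036],[0,0.005,-0.811,-0.1522,0.2356,0.005,0.036]]' >/dev/null; python3 -c "
from g import *
snapshot('top');st(1); print(nut(1,3.738,-1,.195))"
```

```text
t 20.57 phi -2.547 pos [0.6752 0.1714 0.2445] r 0.023 F [ 0.49  0.71 -0.78] Tz 0.027 TQ 0.035 w 0.0358 g 0.0 q7 1.57
[0.002, -0.006, -0.002, -0.0033, 0.0001, 0.0494]
```

```bash
m(){ python3 m.py 1; }
python3 -m inch '[[0,-0.006,0,-0.0033,0,0.025,0.036],[0,-0.006,0,-0.0033,0,0.048,0.036],[0,-0.006,0,-0.0033,0,0.048,0.036],[0,-0.006,0,-0.0033,0,0.048,0.005],[0,-0.006,0,-0.0033,0,0.048,0.005],[0,-0.006,0,-0.0033,0,0.048,0.005],[0,-0.006,0,-0.0033,0,0.048,0.005],[0,-0.006,0,-0.0033,0,0.048,0.005],[0,-0.006,0,-0.0033,0,0.048,0.005]]' >/dev/null; m
python3 -m inch '[[0,0,0.1,0.00013,-0.0026,0.0001,0.005]]' >/dev/null; m
python3 -m inch '[[0,0,0.1,0.00013,-0.0026,0.0001,0.005]]' >/dev/null; m
python3 -m inch '[[0,0,0.1,0.00013,-0.0026,0.0001,0.005]]' >/dev/null; m
python3 -m inch '[[0,0,0.1,0.00013,-0.0026,0.0001,0.005]]' >/dev/null; m
python3 -m inch '[[0,0,0.1,0.00013,-0.0026,0.0001,0.005]]' >/dev/null; m
```

```text
t 21.32 phi -2.547 pos [0.6795 0.1735 0.1987] r 0.0278 F [ 0.69 -3.22  5.91] Tz 0.262 TQ 0.176 w 0.0117 g 30.0 q7 1.55
t 21.4 phi -2.645 pos [0.6807 0.1715 0.1986] r 0.0278 F [ 2.04 -3.98  7.74] Tz 0.355 TQ 0.23 w 0.0119 g 30.0 q7 1.47
t 21.48 phi -2.751 pos [0.682  0.1689 0.1986] r 0.028 F [ 2.06 -2.96  7.58] Tz 0.382 TQ 0.284 w 0.0121 g 30.0 q7 1.37
t 21.57 phi -2.851 pos [0.683  0.1664 0.1986] r 0.028 F [ 1.71 -3.19  7.4 ] Tz 0.426 TQ 0.327 w 0.0118 g 30.1 q7 1.29
t 21.65 phi -2.951 pos [0.6837 0.1639 0.1986] r 0.0282 F [ 2.46 -3.87  7.37] Tz 0.437 TQ 0.317 w 0.012 g 30.1 q7 1.2
t 21.73 phi -3.051 pos [0.6841 0.1614 0.1986] r 0.0282 F [ 1.04 -3.59  7.9 ] Tz 0.462 TQ 0.359 w 0.0122 g 30.2 q7 1.11
```

```bash
m(){ python3 m.py 1; }
python3 -m inch '[[0,0,0.08,0.0001,-0.0021,0.0001,0.005]]' >/dev/null; m
python3 -m inch '[[0,0,0.08,0.0001,-0.0021,0,0.005]]' >/dev/null; m
python3 -m inch '[[0,0,0.06,0.0001,-0.0016,0.0001,0.005]]' >/dev/null; m
python3 -m inch '[[0,0,0.06,0,-0.0016,0,0.005]]' >/dev/null; m
```

```text
t 21.82 phi -3.132 pos [0.6843 0.1592 0.1986] r 0.0283 F [ 0.98 -3.54  8.16] Tz 0.533 TQ 0.433 w 0.0122 g 30.2 q7 1.05
t 21.9 phi 3.073 pos [0.6843 0.1572 0.1985] r 0.0284 F [ 1.75 -2.57  6.77] Tz 0.527 TQ 0.457 w 0.012 g 30.3 q7 0.98
t 21.98 phi 3.013 pos [0.6842 0.1556 0.1985] r 0.0284 F [ 2.86 -2.99  7.32] Tz 0.566 TQ 0.491 w 0.0121 g 30.3 q7 0.92
t 22.07 phi 2.954 pos [0.684  0.1541 0.1985] r 0.0284 F [ 2.48 -3.15  6.76] Tz 0.611 TQ 0.535 w 0.0121 g 30.3 q7 0.87
```

```bash
python3 -m inch '[[0,0,0,0,0,0,0.036],[0,0,0,0,0,0,0.036],[0,0,0,0,0,-0.03,0.036],[0,0,0,0,0,-0.054,0.036],[0,0,0,0,0,-0.054,0.036]]' >/dev/null; python3 -c "
from g import *
st(1); print(nut(2,3.078,-1,.25))"
```

```text
t 22.48 phi 2.959 pos [0.6835 0.1563 0.2551] r 0.0277 F [-0.07  0.15  0.83] Tz -0.002 TQ 0.001 w 0.0356 g 0.0 q7 0.9
[0.006, 0.004, -0.119, -0.0467, -0.1651, 0.0043]
```

```bash
python3 -m inch '[[0.006,0.004,-0.119,-0.0467,-0.1651,0.004,0.036],[0.006,0.004,-0.119,-0.0467,-0.1651,0.004,0.036],[0.006,0.004,-0.119,-0.0467,-0.1651,0.004,0.036],[0.006,0.004,-0.119,-0.0467,-0.1651,0.004,0.036],[0.006,0.004,-0.119,-0.0467,-0.1651,0.004,0.036],[0.006,0.004,-0.119,-0.0467,-0.1651,0.004,0.036],[0.006,0.004,-0.119,-0.0467,-0.1651,0.004,0.036]]' >/dev/null; python3 -c "
from g import *
snapshot('top');st(2); print(nut(2,3.078,-1,.195))"
```

```text
t 23.12 phi 3.078 pos [ 0.6974 -0.0142  0.2453] r 0.0239 F [0.14 0.32 0.25] Tz 0.02 TQ 0.028 w 0.036 g 0.0 q7 1.25
[-0.002, -0.006, 0.0, -0.0025, -0.0002, 0.0503]
```

```bash
m(){ python3 m.py 2; }
python3 -m inch '[[0,-0.005,0,-0.003,-0.0002,0.025,0.036],[0,-0.005,0,-0.003,-0.0002,0.049,0.036],[0,-0.005,0,-0.003,-0.0002,0.049,0.036],[0,-0.005,0,-0.003,-0.0002,0.049,0.005],[0,-0.005,0,-0.003,-0.0002,0.049,0.005],[0,-0.005,0,-0.003,-0.0002,0.049,0.005],[0,-0.005,0,-0.003,-0.0002,0.049,0.005],[0,-0.005,0,-0.003,-0.0002,0.049,0.005],[0,-0.005,0,-0.003,-0.0002,0.049,0.005]]' >/dev/null; m
python3 -m inch '[[0,0,0.1,0.00013,-0.0026,0.0001,0.005]]' >/dev/null; m
python3 -m inch '[[0,0,0.1,0.00013,-0.0026,0.0001,0.005]]' >/dev/null; m
python3 -m inch '[[0,0,0.1,0.00013,-0.0026,0.0001,0.005]]' >/dev/null; m
python3 -m inch '[[0,0,0.1,0.00013,-0.0026,0.0001,0.005]]' >/dev/null; m
python3 -m inch '[[0,0,0.1,0.00013,-0.0026,0.0001,0.005]]' >/dev/null; m
```

```text
t 23.87 phi 3.076 pos [ 0.7014 -0.0157  0.1982] r 0.0279 F [0.22 2.59 4.77] Tz -0.134 TQ -0.062 w 0.0118 g 30.0 q7 1.24
t 23.95 phi 2.979 pos [ 0.7011 -0.0181  0.1982] r 0.028 F [0.14 3.25 7.18] Tz 0.145 TQ 0.235 w 0.0119 g 30.0 q7 1.15
t 24.03 phi 2.873 pos [ 0.7005 -0.0209  0.1982] r 0.0281 F [-0.61  2.36  6.94] Tz 0.188 TQ 0.247 w 0.012 g 30.0 q7 1.06
t 24.12 phi 2.772 pos [ 0.6997 -0.0234  0.1982] r 0.0281 F [-0.28  3.47  7.7 ] Tz 0.261 TQ 0.348 w 0.0118 g 30.0 q7 0.97
t 24.2 phi 2.672 pos [ 0.6986 -0.0259  0.1981] r 0.0282 F [-0.28  2.    6.65] Tz 0.274 TQ 0.321 w 0.0118 g 30.0 q7 0.89
t 24.28 phi 2.572 pos [ 0.6974 -0.0281  0.1981] r 0.0282 F [-0.58  2.63  7.63] Tz 0.305 TQ 0.359 w 0.0118 g 30.0 q7 0.8
```

```bash
m(){ python3 m.py 2; }
python3 -m inch '[[0,0,0.08,0.0001,-0.0021,0.0001,0.005]]' >/dev/null; m
python3 -m inch '[[0,0,0.08,0.0001,-0.0021,0,0.005]]' >/dev/null; m
python3 -m inch '[[0,0,0.06,0.0001,-0.0016,0.0001,0.005]]' >/dev/null; m
python3 -m inch '[[0,0,0.06,0,-0.0016,0,0.005]]' >/dev/null; m
```

```text
t 24.37 phi 2.492 pos [ 0.6961 -0.0298  0.1981] r 0.0282 F [0.04 1.85 7.69] Tz 0.373 TQ 0.415 w 0.0122 g 30.0 q7 0.73
t 24.45 phi 2.413 pos [ 0.6948 -0.0315  0.1981] r 0.0282 F [-0.56  3.01  7.49] Tz 0.331 TQ 0.385 w 0.0118 g 30.0 q7 0.66
t 24.53 phi 2.353 pos [ 0.6937 -0.0326  0.198 ] r 0.0282 F [0.57 2.08 7.6 ] Tz 0.461 TQ 0.514 w 0.0118 g 30.0 q7 0.61
t 24.62 phi 2.294 pos [ 0.6927 -0.0337  0.1981] r 0.0282 F [0.66 2.42 8.26] Tz 0.417 TQ 0.477 w 0.012 g 30.1 q7 0.56
```

```bash
python3 -m inch '[[0,0,0.05,0,-0.0013,0,0.005]]' >/dev/null; python3 m.py 2; python3 -m inch '[[0,0,0,0,0,0,0.036],[0,0,0,0,0,0,0.036],[0,0,0,0,0,-0.03,0.036],[0,0,0,0,0,-0.054,0.036],[0,0,0,0,0,-0.054,0.036]]' >/dev/null; python3 -c "
from g import *
st(2); print(nut(0,3.498,1,.25))"
```

```text
t 24.7 phi 2.244 pos [ 0.6916 -0.0346  0.198 ] r 0.0282 F [-0.17  1.49  7.88] Tz 0.449 TQ 0.472 w 0.0118 g 30.1 q7 0.51
t 25.12 phi 2.247 pos [ 0.6926 -0.0356  0.2549] r 0.0296 F [ 1.08 -0.22  0.85] Tz 0.012 TQ 0.032 w 0.0359 g 0.0 q7 0.53
[-0.002, 0.007, -1.251, 0.2763, -0.0766, 0.003]
```

```bash
python3 -m inch '[[0,0.006,-1.251,0.2763,-0.0766,0.003,0.036],[0,0.006,-1.251,0.2763,-0.0766,0.003,0.036],[0,0.006,-1.251,0.2763,-0.0766,0.003,0.036],[0,0.006,-1.251,0.2763,-0.0766,0.003,0.036],[0,0.006,-1.251,0.2763,-0.0766,0.003,0.036],[0,0.006,-1.251,0.2763,-0.0766,0.003,0.036],[0,0.006,-1.251,0.2763,-0.0766,0.003,0.036],[0,0.006,-1.251,0.2763,-0.0766,0.003,0.036],[0,0.006,-1.251,0.2763,-0.0766,0.003,0.036],[0,0.006,-1.251,0.2763,-0.0766,0.003,0.036]]' >/dev/null; python3 -c "
from g import *
snapshot('top');st(0); print(nut(0,3.498,1,.195))"
```

```text
t 26.0 phi -2.77 pos [0.4579 0.1321 0.2464] r 0.028 F [ 0.2  -1.4  -0.11] Tz 0.052 TQ 0.091 w 0.036 g 0.0 q7 1.42
[-0.0, -0.007, 0.015, -0.0023, -0.0008, 0.0514]
```

```bash
m(){ python3 m.py 0; }
python3 -m inch '[[0,-0.006,0.015,-0.0023,-0.0008,0.025,0.036],[0,-0.006,0.015,-0.0023,-0.0008,0.05,0.036],[0,-0.006,0.015,-0.0023,-0.0008,0.05,0.036],[0,-0.006,0.015,-0.0023,-0.0008,0.05,0.005],[0,-0.006,0.015,-0.0023,-0.0008,0.05,0.005],[0,-0.006,0.015,-0.0023,-0.0008,0.05,0.005],[0,-0.006,0.015,-0.0023,-0.0008,0.05,0.005],[0,-0.006,0.015,-0.0023,-0.0008,0.05,0.005],[0,-0.006,0.015,-0.0023,-0.0008,0.05,0.005]]' >/dev/null; m
python3 -m inch '[[0,0,0.1,-0.00013,0.0026,0.0001,0.005]]' >/dev/null; m
python3 -m inch '[[0,0,0.1,-0.00013,0.0026,0.0001,0.005]]' >/dev/null; m
python3 -m inch '[[0,0,0.1,-0.00013,0.0026,0.0001,0.005]]' >/dev/null; m
python3 -m inch '[[0,0,0.1,-0.00013,0.0026,0.0001,0.005]]' >/dev/null; m
python3 -m inch '[[0,0,0.1,-0.00013,0.0026,0.0001,0.005]]' >/dev/null; m
```

```text
t 26.75 phi -2.803 pos [0.4612 0.132  0.1977] r 0.0249 F [-0.18 -3.39  7.53] Tz -0.104 TQ -0.027 w 0.0116 g 30.0 q7 1.35
t 26.83 phi -2.902 pos [0.4605 0.1342 0.1977] r 0.0248 F [ 0.24 -3.47  7.56] Tz 0.172 TQ 0.256 w 0.0121 g 30.0 q7 1.25
t 26.92 phi -3.007 pos [0.46   0.1369 0.1976] r 0.0247 F [-1.47 -3.81  7.93] Tz 0.179 TQ 0.266 w 0.0116 g 30.0 q7 1.15
t 27.0 phi -3.108 pos [0.4598 0.1394 0.1976] r 0.0246 F [-0.13 -4.09  9.35] Tz 0.18 TQ 0.28 w 0.0119 g 30.0 q7 1.04
t 27.08 phi 3.076 pos [0.4599 0.142  0.1976] r 0.0246 F [-0.15 -5.55  9.83] Tz 0.192 TQ 0.329 w 0.0116 g 30.0 q7 0.94
t 27.17 phi 2.976 pos [0.4601 0.1445 0.1975] r 0.0245 F [-0.81 -5.92 10.5 ] Tz 0.249 TQ 0.396 w 0.0121 g 30.0 q7 0.84
```

```bash
m(){ python3 m.py 0; }
python3 -m inch '[[0,0,0.08,-0.0001,0.0021,0.0001,0.005]]' >/dev/null; m
python3 -m inch '[[0,0,0.08,-0.0001,0.0021,0,0.005]]' >/dev/null; m
python3 -m inch '[[0,0,0.06,-0.0001,0.0016,0.0001,0.005]]' >/dev/null; m
python3 -m inch '[[0,0,0.05,0,0.0013,0,0.005]]' >/dev/null; m
```

```text
t 27.25 phi 2.896 pos [0.4606 0.1465 0.1975] r 0.0244 F [-1.78 -7.07 10.91] Tz 0.252 TQ 0.431 w 0.012 g 30.0 q7 0.76
t 27.33 phi 2.817 pos [0.4611 0.1484 0.1975] r 0.0244 F [-1.53 -5.85 10.94] Tz 0.32 TQ 0.467 w 0.0115 g 30.0 q7 0.68
t 27.42 phi 2.757 pos [0.4616 0.1499 0.1974] r 0.0244 F [-3.07 -7.25 13.06] Tz 0.287 TQ 0.479 w 0.0118 g 30.0 q7 0.62
t 27.5 phi 2.708 pos [0.4621 0.151  0.1974] r 0.0244 F [-1.34 -5.8  11.31] Tz 0.297 TQ 0.44 w 0.0118 g 30.0 q7 0.57
```

```bash
python3 -m inch '[[0,0,0,0,0,0,0.036],[0,0,0,0,0,0,0.036],[0,0,0,0,0,-0.03,0.036],[0,0,0,0,0,-0.07,0.036],[0,0,0,0,0,-0.11,0.036],[0,0,0,-0.04,0,-0.14,0.036],[0,0,0,-0.04,0,-0.14,0.036],[0,0,0,-0.04,0,-0.14,0.036]]' >/dev/null; python3 -c "
from g import *
st(0); p=snapshot('scene'); cv2.imwrite('pics/end.png',p['frame'])"
```

```text
t 28.17 phi 2.709 pos [0.4999 0.1346 0.3373] r 0.0168 F [-0.33  0.39  0.85] Tz -0.01 TQ -0.006 w 0.0358 g 0.0 q7 0.69
```

View pics/end.png

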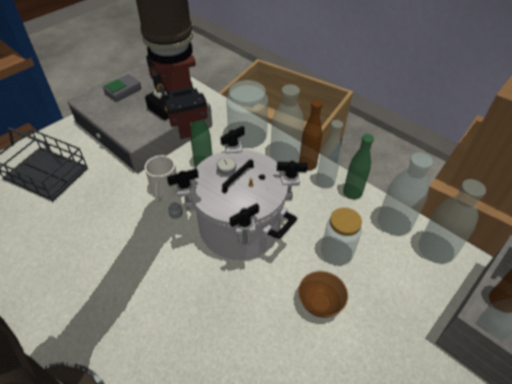

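The picture shows the gripper clear above the canner at about (185,105). The four nuts have turned, and the mug, weight, jar, bowl and bottle are where they stood.

```bash
python3 -c "
from cell import *
print(hand_in())"
```

```text
the job is handed in; nothing more can be done
None
```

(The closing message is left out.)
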